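Restock the dressing station

TASK

Put each of the supplies into the grey holder made for it: the little blue-capped bottle upright in the small round holder, the open glass jar upright in the wide round holder, the swab carton flat in the short rectangular tray, and the two white ointment tubes lying side by side in the long low tray. Pick up the two tubes together in one grasp and lay them down as a pair, and do not knock over the little red-capped vial that stands in the middle.

Things in the scene. Friction and masses are not known exactly. Their poses are not given: they have to be found in the camera images.
- tube_1_mid (a point): centre of one white ointment tube lying flat on the worktop, 27 mm wide (x), 100 mm long (y), 27 mm high (z), 50 g; this point is 13.5 mm above its underside. Its y axis is its length, and is level. It does not roll. It starts lying parallel and side by side with the other tube, about 1 mm apart, centres about 28 mm apart along x: the pair together is about 55 mm wide and 27 mm high and can be gripped across both.
- tube_2_mid (a point): centre of the other, identical white ointment tube, on the +x side of the first in the first one's frame; same size and axes.
- bottle_mid (a point): centre of a small clear bottle with a dark blue cap, standing upright, 33 mm diameter, 100 mm high, 80 g; this point is 50 mm above its foot; z is its upright axis. It tapers above 60 mm: grip the straight body.
- jar_mid (a point): centre of an open glass jar, standing upright, 54 mm diameter, 70 mm high, 120 g; this point is 35 mm above its foot; z is its upright axis. Grip across the outside of the body.
- carton_mid (a point): centre of a swab carton lying flat, 51 mm wide (x), 71 mm long (y), 46 mm high (z), 60 g; this point is 23 mm above its underside. Grip across its 51 mm width, along x.
- tube_tray: long low grey tray, fixed, outside 76 mm (x) by 122 mm (y), inside 68 by 114 mm, rim 10.5 mm high, floor 3 mm thick; origin at the centre of its underside, on the worktop; its y axis is its length. For the two tubes, lengthwise.
- small_cup: small round grey holder, fixed, outside diameter 55 mm, inside 47 mm, rim 15 mm high, floor 3 mm thick; origin at the centre of its underside. For the bottle.
- wide_cup: wide round grey holder, fixed, outside diameter 77 mm, inside 69 mm, rim 15 mm high, floor 3 mm thick; origin at the centre of its underside. For the jar.
- carton_tray: short rectangular grey tray, fixed, outside 73 mm (x) by 93 mm (y), inside 65 by 85 mm, rim 14.5 mm high, floor 3 mm thick; origin at the centre of its underside; its y axis is its length. For the swab carton, its length along the tray's length.
- vial_mid (a point): bystander: centre of a little vial with a red cap, standing loose among the work, 22 mm diameter, 46 mm high; this point is 23 mm above its foot. Must not be knocked over.

How it is judged:
By the outcome, as a careful person would: the job done as asked, in the order asked, and still so for the second after the job is handed in, with the robot touching nothing.
It also fails if it takes over 112 s, if anything falls off the work surface, if the arm or the gripper's body presses on something with over 40 N, if the wrist force passes 120 N, or if a joint passes its speed limit or range.

ROBOT

A 6-joint arm with a two-finger parallel gripper is mounted at the origin on a cart in front of the work surface, level with it; the furniture and walls round the work are solid. World frame = base frame: x ahead of the robot, y to its left, z up, the work surface at z = 0. Lengths are in mm, angles in rad, forces in N, time in s.
With the tool pointing down it reaches from about 300 to 775 mm from the base axis. Payload 14.6 kg.
Tool frame: the origin (TCP) lies on the centre line of the jaws, within the pads' length; the fingertips stand ahead of it and the grasp point (between the pads) is the TCP (manip.tip_reach is the z of the fingertips in the tool frame, in mm); z points along the fingers, y is the direction in which the jaws open and shut (so a half turn about z gives the same grasp; the last joint's range is limited). The gripper opens to 94 mm and grips with 3 to 60 N. Pads are 16 mm wide; open, the fingers measure 119 mm over their backs; the gripper's body (75 mm by 177 mm) begins 78 mm behind the grasp point.
Start: joints at [-1.341, 0.3, 1.521, -0, 1.321, -0.067], TCP at [160.847, -525.945, 224.446] pointing down, gripper open.
Joint ranges: [-3.03, 3.03], [-0.79, 2.21], [0.23, 2.52], [-1.04, 4.18], [0, 3.07], [-2.55, 2.55]. Speed limits (rad/s): [2.22, 2.22, 2.57, 3.14, 3.14, 3.14].

INTERFACE

Orientations are given as [roll, pitch, yaw] about the fixed x, y, z axes, in that order (R = Rz(yaw) Ry(pitch) Rx(roll)).
In Python, from cell import manip, camera, search_frame, masks_of, tip_of gives the robot as it stands.
- The arm moves only by the tool send_rows, never from a script. Its argument "plan" is a list of rows, each an object with "travel": the shift along the tool's x, y, z in mm, a list of three; "delta_rot": the turn, a rotation vector about the tool's x, y, z in degrees, a list of three; "fingers": the gripper's target within -1 to 1 (shut at 1, half-way at 0, fully open at -1). In form: [{"travel": [dx, dy, dz], "delta_rot": [wx, wy, wz], "fingers": fingers}, ...]. A call has 1 to 20 rows; each row shifts and turns the commanded pose from where the row before left it, along the tool's axes as they then stand; what a row does not reach is not made up. A row lasts 1/8 s, in which the tool goes at most 62.5 mm and 10.7 degrees, less where a joint would pass 70% of its speed; a pose out of reach is approached as far as the arm can. A call is refused whole if a number of a shift passes 62.5 or a number of a turn 10.7, either way. A call with a gripper value outside its range is refused whole. The fingers move at their own pace and stop on an object; "grip_force" is the grip in N (left out, the last holds). Time passes only in rows, so rows that do not move let the fingers close. It gives the time, the measured TCP pose, the force and the opening at its end, in the units of the state.
- manip.read_state(): the state, without advancing time (a new reading comes with each control period).
- camera(name): name is "scene" or "top" or "wrist"; returns a dict with "color" (400x640x3 uint8, red, green, blue), "z_map" (400x640 float32, mm along the optical axis (not along the pixel's ray), 0 where there is no reading), "fov_y" (degrees; the focal length in pixels is half the picture's height over the tangent of half this angle, whatever the lens; pixels are square), "cx", "cy" (the principal point, pixels), "world_from_camera" (4x4, takes a point from camera to world coordinates); the wrist camera has in their place "tool_from_camera" (4x4, takes a point from camera to tool coordinates, whose origin is the TCP and whose axes are the flange's). Camera axes: x right, y up, looking along -z (the intrinsics and any distortion apply to the point x, -y, -z); pixel columns grow to the right and rows downward; lengths in mm; the calibration is good to about 2 mm. A picture is of the moment at which its call begins: read the wrist's pose just before it.
- manip.sign_off(): hands the job in, once; it reports no verdict.
Trained networks look in the newest picture that a camera, given by its name, has taken for a name from the list of things; names that differ only in an ending like _2 or _b are one class to them, and where a whole thing is asked for, a point or a joint stands for the part that bears it (a point fixed in the world has none). Each returns a list of dicts, best first, with "confidence" (0 to 1); they miss things now and then, are a little off and sometimes report something else, mostly with a low value. They report only what shows in the picture. A call takes as long as a camera call.
- search_frame(name, camera): "at" ([x, y, z] in mm, in the coordinates of the camera as it stood for that picture, good to about 4 mm: the middle of the surface that is visible of it).
- masks_of(name, camera): "region" (400x640 bool, what is visible of it).
- tip_of(name, camera): "at" ([x, y, z] in mm, in the coordinates of the camera as it stood for that picture, good to about 4 mm: a listed point, or the origin of a listed thing).
The state is a dict: "clock": time; "joints": joint angles; "qd": joint speeds; "effort": joint torques, N m; "eef_pos": TCP position; "eef_rot": TCP orientation; "wrist_force": force on the tool from outside, world axes, zero at the start; "moment": the same for the moment, N m; "finger_gap": finger opening in mm.
Only numpy, scipy, OpenCV 4.12 (cv2) and the standard library are available. Lean on these libraries where they do the work, as an engineer would, in place of code of your own. Each camera call takes 0.05 s, during which the arm holds its last target. There are 200 camera calls.

## Working session

There is one attempt and no reset: what is moved stays moved. The work goes in short steps, Python scripts to look and compute and a tool call to move; the robot and the scene stay as the last step left them, time stands still between calls to the robot, and variables do not carry over. Pictures are saved under pics/ and viewed, about 12 in all and at most 16, crops included, and the job is handed in when it is done.

Besides the shell and the picture viewer there is one more tool, called after "Call:" as name(argument=value, ...), one argument or row to a line, values as JSON. send_rows: Moves the arm, as the interface text tells. Its arguments: {"type":"object","properties":{"plan":{"type":"array"},"grip_force":{"type":"number"}},"required":["plan"]}

```bash
mkdir -p pics; ls
cat > h.py <<'E'
import numpy as np, cv2
from cell import manip, camera, search_frame, masks_of, tip_of
from scipy.spatial.transform import Rotation as R
def K(c): 
    return c["color"].shape[0]/2/np.tan(np.radians(c["fov_y"])/2)
def cloud(c,T):
    f=K(c); z=c["z_map"]; v,u=np.mgrid[0:z.shape[0],0:z.shape[1]]
    P=np.stack([(u-c["cx"])/f*z,-(v-c["cy"])/f*z,-z,np.ones_like(z)],-1)
    W=(P@T.T)[...,:3]; W[z<=0]=np.nan
    return W
def toolT():
    s=manip.read_state(); T=np.eye(4); T[:3,:3]=R.from_euler('xyz',s["eef_rot"]).as_matrix(); T[:3,3]=s["eef_pos"]; return T
def save(c,n): cv2.imwrite("pics/"+n,c["color"][...,::-1])
E
python3 - <<'E'
from h import *
np.set_printoptions(precision=1,suppress=True)
s=manip.read_state(); print(s, manip.tip_reach)
for n in ("top","scene"):
    c=camera(n); save(c,n+"1.png"); T=c["world_from_camera"]; W=cloud(c,T); print(n,T[:3,3],c.keys())
    np.savez(n+"1.npz",W=W,col=c["color"])
    for o in ["tube_1_mid","bottle_mid","jar_mid","carton_mid","vial_mid","tube_tray","small_cup","wide_cup","carton_tray"]:
        for d in tip_of(o,n)[:2]:
            print(n,o,round(d["confidence"],2),(T@np.r_[d["at"],1])[:3])
E
```

```text
pics
{'clock': 0.0, 'joints': array([-1.3,  0.3,  1.5, -0. ,  1.3, -0.1]), 'qd': array([ 0., -0.,  0., -0., -0., -0.]), 'effort': array([ -0. , -53.2, -35.3,   0.1,   0. ,  -0. ]), 'eef_pos': array([ 160.8, -525.7,  223.9]), 'eef_rot': array([-3.1, -0. ,  0.3]), 'wrist_force': array([-0.4,  0.5, -0.1]), 'moment': array([ 0. , -0.1, -0. ]), 'finger_gap': 93.90072732902237} 19.0
top [ 359.2   21.2 1220.4] dict_keys(['color', 'z_map', 'fov_y', 'cx', 'cy', 'world_from_camera'])
top tube_1_mid 0.7 [433.6 371.3  13.4]
top bottle_mid 0.73 [ 435.3 -283.4   54.7]
top jar_mid 0.81 [426.2 -72.3  33.7]
top jar_mid 0.35 [ 432.1 -280.3   53. ]
top carton_mid 0.64 [426.3 133.1  23.6]
top vial_mid 0.44 [508.7  39.   26.8]
top tube_tray 0.74 [576.3 329.   -1.1]
top small_cup 0.77 [586.2 -96.8  -3.2]
top wide_cup 0.72 [ 576.  -307.8    3.1]
top carton_tray 0.73 [589.6 132.4  -2. ]
scene [-116.5  761.   634. ] dict_keys(['color', 'z_map', 'fov_y', 'cx', 'cy', 'world_from_camera'])
scene tube_1_mid 0.69 [438.4 375.4  11.3]
scene bottle_mid 0.67 [ 432.4 -273.8   49.3]
scene bottle_mid 0.28 [ 581.2 -307.9    0.7]
scene jar_mid 0.75 [429.9 -70.9  33. ]
scene carton_mid 0.83 [429.6 136.   26.7]
scene carton_mid 0.27 [448.8 400.7  14.9]
scene vial_mid 0.68 [507.5  35.8  24.3]
scene vial_mid 0.58 [576.4 331.6   0. ]
scene small_cup 0.79 [588.8 -94.2   1.9]
scene wide_cup 0.57 [ 583.6 -305.4   -0. ]
scene carton_tray 0.67 [590.3 125.   -0.5]
```

View pics/top1.png

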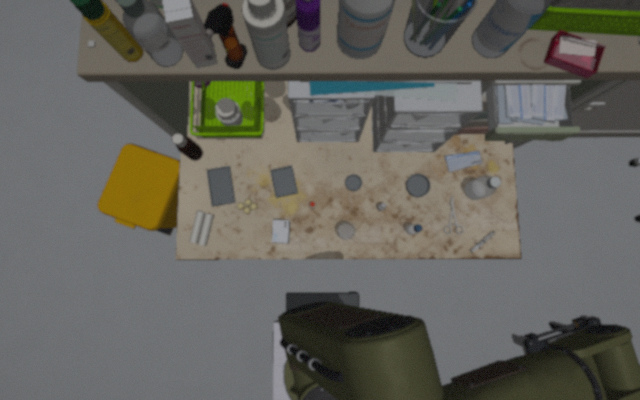

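View pics/scene1.png

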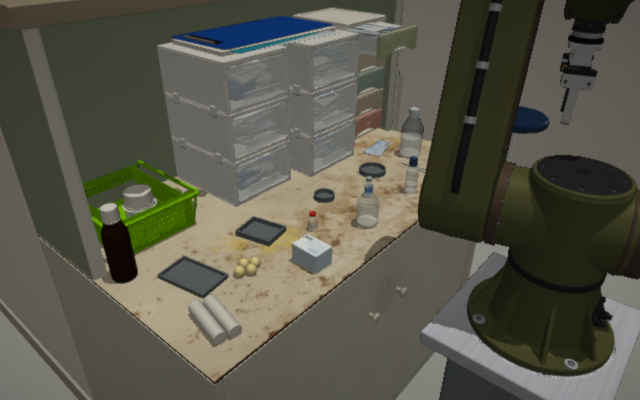

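Run:
```python
from h import *
np.set_printoptions(precision=1,suppress=True)
c=camera("top"); W=cloud(c,c["world_from_camera"])
def rect(P):
    (a,b),(w,h),t=cv2.minAreaRect(P.astype(np.float32)); return np.array([a,b,w,h,t])
for o in ["tube_1_mid","bottle_mid","jar_mid","carton_mid","vial_mid","tube_tray","small_cup","wide_cup","carton_tray"]:
    for d in masks_of(o,"top")[:2]:
        m=d["region"]; P=W[m]; P=P[~np.isnan(P[:,0])]
        print(o,round(d["confidence"],2),m.sum(),"rect",rect(P[:,:2]),"z",np.percentile(P[:,2],[5,50,95]), "med",np.median(P,0))
# height map coarse: x rows, y cols
P=W.reshape(-1,3); P=P[~np.isnan(P[:,0])]
print("hmap max z, x 300..800 step 40; y 460..-460 step -40")
for x in range(300,820,40):
    print(x,[int(max([p for p in P[(abs(P[:,0]-x)<20)&(abs(P[:,1]-y)<20)][:,2]],default=-1)) for y in range(440,-500,-40)])
```

```text
tube_1_mid 0.82 278 rect [435.2 368.4  26.6  99.1  77.5] z [16.2 24.8 29.5] med [434.5 366.3  24.8]
bottle_mid 0.64 159 rect [ 429.2 -276.4   34.8   28.1   19.7] z [  3.   70.9 102.9] med [ 429.2 -270.4   70.9]
jar_mid 0.55 230 rect [427.5 -71.3  46.7  52.   45.6] z [ 4.8  9.6 70.5] med [430.  -72.8   9.6]
carton_mid 0.67 441 rect [428.6 134.7  60.4  76.5  89.7] z [ 2.1 45.9 49.9] med [422.9 129.6  45.9]
carton_mid 0.27 503 rect [ 575.4 -305.8   79.3   79.4   42. ] z [ 0.2  5.4 17.3] med [ 575.5 -306.7    5.4]
vial_mid 0.5 32 rect [507.9  32.8  14.1  15.8   0.6] z [30.3 45.4 49.2] med [507.4  34.2  45.4]
tube_tray 0.23 241 rect [583.2 -99.3  54.   53.3  45.3] z [ 0.9  5.3 17. ] med [ 584.6 -100.7    5.3]
small_cup 0.55 252 rect [ 585.7 -100.4   55.5   58.1   41.7] z [ 0.5  5.1 16.9] med [ 585.4 -100.8    5.1]
wide_cup 0.59 450 rect [ 573.1 -305.4   73.4   74.9   11.1] z [ 1.   5.5 17.1] med [ 574.9 -306.6    5.5]
wide_cup 0.41 880 rect [575.3 327.8 122.2  76.1   8.6] z [-0.5  3.7 11.2] med [576.  328.8   3.7]
carton_tray 0.77 647 rect [588.6 124.5  92.9  72.8  11.8] z [ 0.1  4.2 15.6
[... 692 characters left out ...]
, 7, 6, 19, 14, 7, 6, 7, 18, 20, 7, 11, 99, 153]
580 [6, 4, 16, 10, 16, 6, 5, 19, 9, 18, 6, 6, 9, 19, 22, 7, 7, 7, 20, 19, 21, 11, 100, 153]
620 [6, 4, 14, 13, 15, 8, 5, 19, 17, 19, 9, 7, 6, 20, 17, 8, 7, 6, 20, 18, 7, 363, 367, 364]
660 [167, 170, 6, 11, 9, 6, 6, 6, 6, 11, 7, 7, 6, 6, 8, 7, 293, 292, 294, 291, 7, 364, 369, 371]
700 [526, 527, 527, 650, 646, 676, 676, 673, 705, 704, 526, 527, 527, 527, 526, 527, 527, 527, 527, 527, 528, 533, 554, 559]
740 [528, 695, 696, 692, 689, 677, 676, 673, 706, 706, 667, 657, 689, 689, 668, 676, 674, 665, 688, 692, 679, 552, 573, 573]
780 [529, 96, 656, 649, 652, 524, 657, 652, 8, 613, 656, 655, 524, -1, 655, 650, 651, 651, 654, -1, 610, 631, 629, 632]
```

Run:
```python
from h import *
np.set_printoptions(precision=3,suppress=True)
s=manip.read_state(); print(s["eef_pos"],np.degrees(s["eef_rot"]))
P=np.concatenate([np.load(n+"1.npz")["W"].reshape(-1,3) for n in ("top","scene")]); P=P[~np.isnan(P[:,0])]
for y in range(440,-500,-40):
    q=P[(abs(P[:,1]-y)<20)&(P[:,0]>300)]
    f=lambda a,b:int(np.percentile(np.r_[q[(q[:,2]>a)&(q[:,2]<b)][:,0],999],2))
    print(y,"minx by z120-320",f(120,320),"320-500",f(320,500),">500",f(500,900))
c=camera("wrist"); print(c["tool_from_camera"],c["fov_y"])
```

```text
[ 160.853 -525.935  224.461] [180.      0.001  17.007]
440 minx by z120-320 670 320-500 702 >500 701
400 minx by z120-320 665 320-500 701 >500 701
360 minx by z120-320 971 320-500 702 >500 701
320 minx by z120-320 972 320-500 702 >500 701
280 minx by z120-320 972 320-500 702 >500 702
240 minx by z120-320 972 320-500 702 >500 702
200 minx by z120-320 972 320-500 702 >500 699
160 minx by z120-320 972 320-500 702 >500 702
120 minx by z120-320 971 320-500 702 >500 702
80 minx by z120-320 717 320-500 706 >500 702
40 minx by z120-320 708 320-500 703 >500 702
0 minx by z120-320 706 320-500 703 >500 702
-40 minx by z120-320 706 320-500 702 >500 702
-80 minx by z120-320 710 320-500 702 >500 702
-120 minx by z120-320 717 320-500 702 >500 701
-160 minx by z120-320 685 320-500 686 >500 702
-200 minx by z120-320 677 320-500 685 >500 702
-240 minx by z120-320 675 320-500 683 >500 701
-280 minx by z120-320 674 320-500 683 >500 702
-320 minx by z120-320 677 320-500 685 >500 702
-360 minx by z120-320 684 320-500 685 >500 701
-400 minx by z120-320 634 320-500 634 >500 702
-440 minx by z120-320 632 320-500 632 >500 702
-480 minx by z120-320 544 320-500 632 >500 690
[[   0.001    0.974    0.228   64.55 ]
 [   1.      -0.001   -0.      -0.026]
 [  -0.       0.228   -0.974 -159.139]
 [   0.       0.       0.       1.   ]] 63.04583512790583
```

Call:
send_rows(
  plan=[
    {"travel": [0,0,0],"delta_rot": [0,0,8.5],"fingers": -1},
    {"travel": [0,0,0],"delta_rot": [0,0,8.5],"fingers": -1},
    {"travel": [34,-31,0],"delta_rot": [0,0,0],"fingers": -1},
    {"travel": [34,-31,0],"delta_rot": [0,0,0],"fingers": -1},
    {"travel": [34,-31,0],"delta_rot": [0,0,0],"fingers": -1},
    {"travel": [34,-31,0],"delta_rot": [0,0,0],"fingers": -1},
    {"travel": [34,-31,0],"delta_rot": [0,0,0],"fingers": -1},
    {"travel": [34,-31,0],"delta_rot": [0,0,0],"fingers": -1},
    {"travel": [34,-31,0],"delta_rot": [0,0,0],"fingers": -1},
    {"travel": [34,-31,0],"delta_rot": [0,0,0],"fingers": -1},
    {"travel": [0,0,0],"delta_rot": [0,0,0],"fingers": -1},
    {"travel": [0,0,0],"delta_rot": [0,0,0],"fingers": -1},
  ],
  grip_force=15,
)

```text
clock: 3.05
eef_pos: [432.6, -278.1, 224.4]
eef_rot: [3.142, 0.0, 0.0]
wrist_force: [0.3, -0.2, 0.1]
finger_gap: 94.0
```

```bash
cat >> h.py <<'E'
def wrist(names,png,lo=3):
    T=toolT(); c=camera("wrist"); TC=T@c["tool_from_camera"]; save(c,png); W=cloud(c,TC)
    s=manip.read_state(); print("tcp",T[:3,3],"yaw",np.degrees(s["eef_rot"])[2],"t",s["clock"],"gap",s["finger_gap"])
    for o in names:
        for d in tip_of(o,"wrist")[:2]: print(o,"tip",round(d["confidence"],2),(TC@np.r_[d["at"],1])[:3])
        for d in masks_of(o,"wrist")[:2]:
            m=d["region"]; P=W[m]; P=P[~np.isnan(P[:,0])]
            v,u=np.nonzero(m)
            if len(P)<5: continue
            zt=np.percentile(P[:,2],95); Q=P[P[:,2]>zt-lo]
            r=lambda P:[np.round(np.array(x),1).tolist() for x in cv2.minAreaRect(P[:,:2].astype(np.float32))]
            print(o,"mask",round(d["confidence"],2),"px",u.mean().round(),v.mean().round(),"all",r(P),"ztop",zt.round(1),"top",r(Q),"c",cv2.minEnclosingCircle(Q[:,:2].astype(np.float32)))
    return c,W
E
python3 - <<'E'
from h import *
np.set_printoptions(precision=1,suppress=True)
wrist(["bottle_mid","wide_cup"],"w1.png")
E
```

```text
tcp [ 432.6 -278.1  224.4] yaw -0.031089863144340334 t 3.1 gap 94.1898009485184
bottle_mid tip 0.77 [ 432.  -272.8   51.5]
bottle_mid mask 0.79 px 318.0 186.0 all [[424.6, -277.1], [35.4, 46.5], 84.0] ztop 99.6 top [[431.8, -275.2], [20.4, 20.7], 26.3] c ((431.74810791015625, -275.2956237792969), 10.63528060913086)
bottle_mid mask 0.55 px 148.0 37.0 all [[586.3, -94.6], [61.0, 54.7], 16.7] ztop 14.3 top [[583.2, -95.5], [54.5, 54.0], 36.6] c ((583.8350219726562, -95.80016326904297), 27.90681266784668)
wide_cup tip 0.71 [ 573.6 -304.1   -0.6]
```

View pics/w1.png

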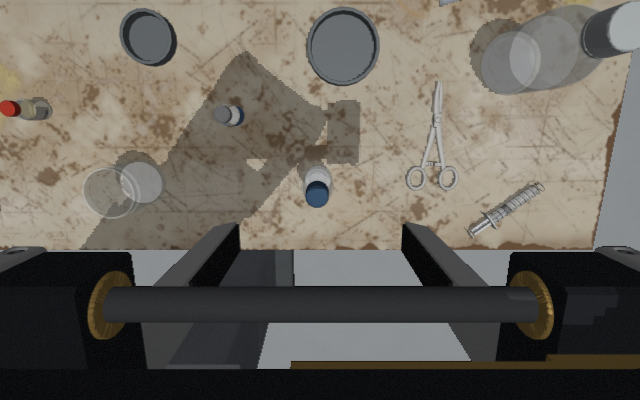

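Call:
send_rows(
  plan=[
    {"travel": [0,-3,46],"delta_rot": [0,0,0],"fingers": -1},
    {"travel": [0,0,50],"delta_rot": [0,0,0],"fingers": -1},
    {"travel": [0,0,50],"delta_rot": [0,0,0],"fingers": -1},
    {"travel": [0,0,40],"delta_rot": [0,0,0],"fingers": -1},
    {"travel": [0,0,0],"delta_rot": [0,0,0],"fingers": -1},
    {"travel": [0,0,0],"delta_rot": [0,0,0],"fingers": 1},
    {"travel": [0,0,0],"delta_rot": [0,0,0],"fingers": 1},
    {"travel": [0,0,0],"delta_rot": [0,0,0],"fingers": 1},
    {"travel": [0,0,0],"delta_rot": [0,0,0],"fingers": 1},
    {"travel": [0,0,0],"delta_rot": [0,0,0],"fingers": 1},
    {"travel": [0,0,0],"delta_rot": [0,0,0],"fingers": 1},
  ],
  grip_force=15,
)

```text
clock: 4.68
eef_pos: [432.8, -274.9, 38.5]
eef_rot: [-3.142, -0.0, 0.0]
wrist_force: [0.3, 0.1, 0.1]
finger_gap: 37.5
```

Run:
```python
from h import *
from scipy.optimize import least_squares
P=np.load("top1.npz")["W"].reshape(-1,3)
for n,x,y,r in (("small",584,-97,27.5),("wide",575,-306,38.5)):
    Q=P[(np.hypot(P[:,0]-x,P[:,1]-y)<r+8)&(P[:,2]>10)&(P[:,2]<20)]
    s=least_squares(lambda p:np.hypot(Q[:,0]-p[0],Q[:,1]-p[1])-(r-2),[x,y],loss="soft_l1"); print(n,s.x,len(Q))
print(manip.read_state()["finger_gap"],manip.read_state()["eef_pos"])
```

```text
small [583.70454543 -98.49578514] 65
wide [ 574.69921944 -305.00150231] 113
37.46076470353175 [ 432.8317235  -274.90357837   38.4632305 ]
```

Call:
send_rows(
  plan=[
    {"travel": [0,0,0],"delta_rot": [0,0,0],"fingers": 1},
    {"travel": [0,0,0],"delta_rot": [0,0,0],"fingers": 1},
    {"travel": [0,0,0],"delta_rot": [0,0,0],"fingers": 1},
    {"travel": [0,0,-20],"delta_rot": [0,0,0],"fingers": 1},
    {"travel": [0,0,-40],"delta_rot": [0,0,0],"fingers": 1},
    {"travel": [0,0,-40],"delta_rot": [0,0,0],"fingers": 1},
    {"travel": [31,-38,0],"delta_rot": [0,0,0],"fingers": 1},
    {"travel": [40,-46,0],"delta_rot": [0,0,0],"fingers": 1},
    {"travel": [40,-46,0],"delta_rot": [0,0,0],"fingers": 1},
    {"travel": [30,-36,0],"delta_rot": [0,0,0],"fingers": 1},
    {"travel": [10,-12,0],"delta_rot": [0,0,0],"fingers": 1},
    {"travel": [0,0,0],"delta_rot": [0,0,0],"fingers": 1},
    {"travel": [0,0,0],"delta_rot": [0,0,0],"fingers": 1},
  ],
)

```text
clock: 6.3
eef_pos: [583.1, -98.1, 138.4]
eef_rot: [3.141, 0.0, -0.001]
wrist_force: [0.2, 0.1, 0.3]
finger_gap: 32.0
```

Run:
```python
from h import *
np.set_printoptions(precision=1,suppress=True)
wrist(["bottle_mid","small_cup"],"w2.png")
```

```text
tcp [583.1 -98.1 138.4] yaw -0.08009668382358773 t 6.35 gap 32.15880292207661
bottle_mid tip 0.59 [583.  -93.5 150.7]
bottle_mid mask 0.83 px 320.0 262.0 all [[585.3, -97.6], [26.6, 31.3], 27.8] ztop 199.2 top [[576.7, -98.2], [18.9, 10.1], 83.8] c ((578.8970336914062, -98.39457702636719), 9.5401611328125)
small_cup tip 0.72 [579.9 -92.   -0.6]
small_cup tip 0.34 [425.  -69.6  35.4]
```

View pics/w2.png

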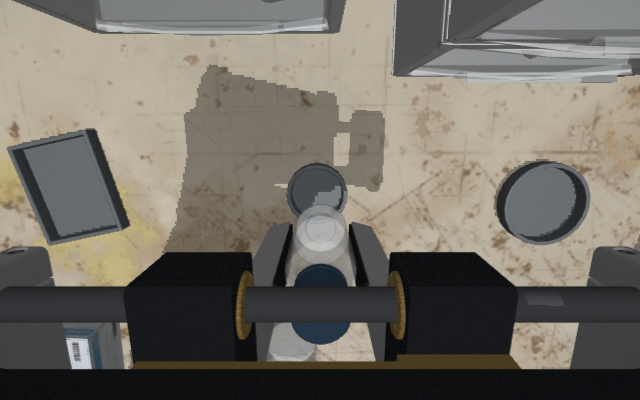

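Call:
send_rows(
  plan=[
    {"travel": [1,-1,40],"delta_rot": [0,0,0],"fingers": 1},
    {"travel": [0,0,35],"delta_rot": [0,0,0],"fingers": 1},
    {"travel": [0,0,14],"delta_rot": [0,0,0],"fingers": 1},
    {"travel": [0,0,7],"delta_rot": [0,0,0],"fingers": 1},
    {"travel": [0,0,0],"delta_rot": [0,0,0],"fingers": 1},
    {"travel": [0,0,0],"delta_rot": [0,0,0],"fingers": 1},
  ],
)

```text
clock: 7.3
eef_pos: [585.4, -96.0, 43.6]
eef_rot: [3.141, -0.002, 0.0]
wrist_force: [0.3, -0.2, -0.3]
finger_gap: 32.3
```

Call:
send_rows(
  plan=[
    {"travel": [0,0,1.5],"delta_rot": [0,0,0],"fingers": 1},
    {"travel": [0,0,0],"delta_rot": [0,0,0],"fingers": 1},
    {"travel": [0,0,0],"delta_rot": [0,0,0],"fingers": 0.2},
    {"travel": [0,0,0],"delta_rot": [0,0,0],"fingers": -1},
    {"travel": [0,0,0],"delta_rot": [0,0,0],"fingers": -1},
    {"travel": [0,0,0],"delta_rot": [0,0,0],"fingers": -1},
    {"travel": [0,0,0],"delta_rot": [0,0,0],"fingers": -1},
    {"travel": [0,0,0],"delta_rot": [0,0,0],"fingers": -1},
  ],
)

```text
clock: 8.3
eef_pos: [584.8, -95.9, 40.9]
eef_rot: [-3.142, 0.0, 0.0]
wrist_force: [-0.4, 0.5, -0.1]
finger_gap: 83.8
```

Call:
send_rows(
  plan=[
    {"travel": [0,0,-40],"delta_rot": [0,0,0],"fingers": -1},
    {"travel": [0,0,-50],"delta_rot": [0,0,0],"fingers": -1},
    {"travel": [0,0,-50],"delta_rot": [0,0,0],"fingers": -1},
    {"travel": [0,0,-40],"delta_rot": [0,0,0],"fingers": -1},
    {"travel": [-36,-6,0],"delta_rot": [0,0,0],"fingers": -1},
    {"travel": [-45,-6,0],"delta_rot": [0,0,0],"fingers": -1},
    {"travel": [-45,-6,0],"delta_rot": [0,0,0],"fingers": -1},
    {"travel": [-30,-6,0],"delta_rot": [0,0,0],"fingers": -1},
    {"travel": [0,0,0],"delta_rot": [0,0,0],"fingers": -1},
    {"travel": [0,0,0],"delta_rot": [0,0,0],"fingers": -1},
  ],
)

```text
clock: 9.55
eef_pos: [429.4, -72.1, 221.2]
eef_rot: [3.141, -0.001, 0.0]
wrist_force: [-1.1, 0.0, -0.1]
finger_gap: 94.2
```

Run:
```python
from h import *
np.set_printoptions(precision=1,suppress=True)
c,W=wrist(["jar_mid","bottle_mid","carton_tray","carton_mid","vial_mid"],"w3.png",4)
P=W.reshape(-1,3); Q=P[(np.hypot(P[:,0]-429,P[:,1]+72)<45)&(P[:,2]>20)]
print(len(Q),np.nanmin(Q,0),np.nanmax(Q,0)); Q=Q[Q[:,2]>62].astype(np.float32); print(cv2.minEnclosingCircle(Q[:,:2]))
```

```text
tcp [429.4 -72.1 221.2] yaw 0.002721287323252605 t 9.6 gap 93.85239689637329
jar_mid tip 0.81 [423.6 -66.8  35.7]
jar_mid mask 0.9 px 316.0 187.0 all [[428.2, -68.4], [52.4, 52.0], 3.2] ztop 69.0 top [[427.6, -68.2], [51.2, 51.1], 0.5] c ((427.2816162109375, -68.07685089111328), 26.06951332092285)
jar_mid mask 0.38 px 346.0 23.0 all [[587.7, -102.2], [38.1, 46.2], 14.3] ztop 102.3 top [[579.1, -96.1], [20.7, 12.6], 87.9] c ((582.7989501953125, -96.24432373046875), 10.551115036010742)
bottle_mid tip 0.92 [586.1 -95.3  54.4]
bottle_mid mask 0.64 px 346.0 23.0 all [[589.6, -90.9], [49.1, 31.3], 36.5] ztop 102.4 top [[579.1, -96.1], [20.7, 12.6], 87.9] c ((582.7989501953125, -96.24432373046875), 10.551115036010742)
bottle_mid mask 0.3 px 538.0 43.0 all [[575.0, -302.8], [76.2, 80.2], 37.1] ztop 14.3 top [[573.8, -301.6], [76.3, 76.8], 52.1] c ((574.1754150390625, -301.75750732421875), 38.91850280761719)
carton_tray tip 0.9 [589.2 130.2  -0.8]
carton_tray tip 0.62 [425.6 -69.4  36.9]
carton_tray mask 0.75 px 130.0 38.0 all [[582.3, 131.4], [84.2, 82.9], 11.7] ztop 13.4 top [[581.9, 127.1], [80.8, 74.3], 12.0] c ((581.7802734375, 126.93128967285156), 53.299381256103516)
carton_mid tip 0.7 [426.1 132.7  19.5]
carton_mid mask 0.67 px 132.0 184.0 all [[424.3, 149.9], [83.1, 76.4], 87.7] ztop 45.7 top [[426.6, 134.6], [51.8, 70.6], 87.3] c ((426.7330322265625, 134.06019592285156), 41.71441650390625)
vial_mid tip 0.9 [510.1  39.3  24. ]
vial_mid mask 0.6 px 218.0 106.0 all [[509.1, 34.4], [18.8, 20.6], 59.6] ztop 45.5 top [[509.9, 35.6], [15.1, 14.0], 44.5] c ((509.630615234375, 36.17454528808594), 7.845888137817383)
29902 [ 402.  -113.5   20.1] [457.6 -32.4 338.7]Traceback (most recent call last):
  File "<stdin>", line 5, in <module>
cv2.error: OpenCV(4.12.0) /io/opencv/modules/imgproc/src/shapedescr.cpp:201: error: (-215:Assertion failed) count >= 0 && (depth == CV_32F || depth == CV_32S) in function 'minEnclosingCircle'
```

View pics/w3.png

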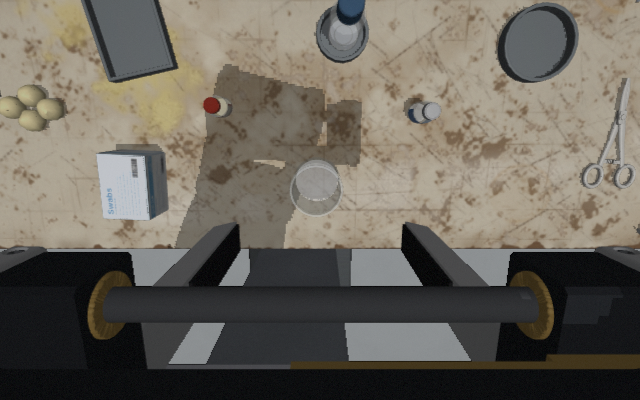

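Call:
send_rows(
  plan=[
    {"travel": [-1,-3,49],"delta_rot": [0,0,0],"fingers": -1},
    {"travel": [0,0,50],"delta_rot": [0,0,0],"fingers": -1},
    {"travel": [0,0,50],"delta_rot": [0,0,0],"fingers": -1},
    {"travel": [0,0,30],"delta_rot": [0,0,0],"fingers": -1},
    {"travel": [0,0,0],"delta_rot": [0,0,0],"fingers": -1},
    {"travel": [0,0,0],"delta_rot": [0,0,0],"fingers": 1},
    {"travel": [0,0,0],"delta_rot": [0,0,0],"fingers": 1},
    {"travel": [0,0,0],"delta_rot": [0,0,0],"fingers": 1},
    {"travel": [0,0,0],"delta_rot": [0,0,0],"fingers": 1},
    {"travel": [0,0,0],"delta_rot": [0,0,0],"fingers": 1},
    {"travel": [0,0,0],"delta_rot": [0,0,0],"fingers": 1},
    {"travel": [0,0,0],"delta_rot": [0,0,0],"fingers": 1},
  ],
  grip_force=20,
)

```text
clock: 11.6
eef_pos: [428.0, -68.9, 42.3]
eef_rot: [-3.142, -0.0, 0.0]
wrist_force: [-1.6, 1.2, 6.8]
finger_gap: 53.0
```

Call:
send_rows(
  plan=[
    {"travel": [0,0,0],"delta_rot": [0,0,0],"fingers": 1},
    {"travel": [0,0,-20],"delta_rot": [0,0,0],"fingers": 1},
    {"travel": [0,0,-40],"delta_rot": [0,0,0],"fingers": 1},
    {"travel": [0,0,-40],"delta_rot": [0,0,0],"fingers": 1},
    {"travel": [20,32,0],"delta_rot": [0,0,0],"fingers": 1},
    {"travel": [27,44,0],"delta_rot": [0,0,0],"fingers": 1},
    {"travel": [27,44,0],"delta_rot": [0,0,0],"fingers": 1},
    {"travel": [27,44,0],"delta_rot": [0,0,0],"fingers": 1},
    {"travel": [27,43,0],"delta_rot": [0,0,0],"fingers": 1},
    {"travel": [18.5,27.5,0],"delta_rot": [0,0,0],"fingers": 1},
    {"travel": [0,0,0],"delta_rot": [0,0,0],"fingers": 1},
    {"travel": [0,0,0],"delta_rot": [0,0,0],"fingers": 1},
  ],
)

```text
clock: 13.1
eef_pos: [573.9, -302.9, 141.4]
eef_rot: [-3.141, 0.001, 0.0]
wrist_force: [0.8, -0.2, -0.1]
finger_gap: 52.8
```

Run:
```python
from h import *
np.set_printoptions(precision=1,suppress=True)
c,W=wrist(["jar_mid","wide_cup"],"w4.png",4)
P=W.reshape(-1,3); Q=P[(np.hypot(P[:,0]-574,P[:,1]+304)<48)&(P[:,2]>9)&(P[:,2]<20)].astype(np.float32); print(len(Q),cv2.minEnclosingCircle(Q[:,:2]),Q.min(0),Q.max(0))
```

```text
tcp [ 573.9 -302.9  141.4] yaw 0.031284237540641295 t 13.15 gap 52.67450975758552
jar_mid tip 0.9 [ 572.7 -303.9  135.9]
jar_mid mask 0.8 px 321.0 242.0 all [[571.6, -303.0], [58.9, 87.8], 0.6] ztop 167.8 top [[583.3, -303.3], [35.6, 51.8], 0.8] c ((575.2908935546875, -303.4784240722656), 26.4608097076416)
wide_cup tip 0.69 [ 572.8 -302.5    0.4]
wide_cup mask 0.69 px 102.0 179.0 all [[582.0, -99.1], [57.6, 49.1], 3.6] ztop 14.6 top [[584.8, -101.0], [54.6, 44.7], 13.6] c ((583.7514038085938, -96.39512634277344), 27.62474250793457)
wide_cup mask 0.65 px 319.0 176.0 all [[587.3, -301.6], [50.1, 75.5], 2.8] ztop 14.4 top [[587.2, -301.6], [49.9, 75.5], 2.8] c ((574.2545776367188, -302.3501892089844), 38.200496673583984)Traceback (most recent call last):
  File "<stdin>", line 4, in <module>
cv2.error: OpenCV(4.12.0) /io/opencv/modules/imgproc/src/shapedescr.cpp:201: error: (-215:Assertion failed) count >= 0 && (depth == CV_32F || depth == CV_32S) in function 'minEnclosingCircle'
```

View pics/w4.png

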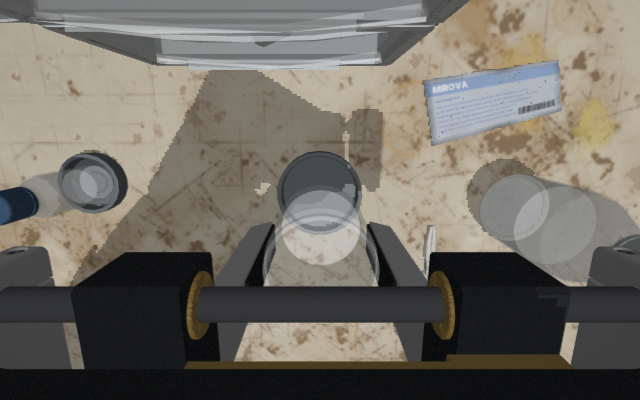

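Call:
send_rows(
  plan=[
    {"travel": [0,0,35],"delta_rot": [0,0,0],"fingers": 1},
    {"travel": [0,0,35],"delta_rot": [0,0,0],"fingers": 1},
    {"travel": [0,0,18],"delta_rot": [0,0,0],"fingers": 1},
    {"travel": [0,0,7.5],"delta_rot": [0,0,0],"fingers": 1},
    {"travel": [0,0,0],"delta_rot": [0,0,0],"fingers": 1},
    {"travel": [0,0,0],"delta_rot": [0,0,0],"fingers": 1},
  ],
)

```text
clock: 14.1
eef_pos: [574.8, -303.7, 47.7]
eef_rot: [3.141, -0.002, 0.0]
wrist_force: [0.1, -0.2, -0.9]
finger_gap: 52.9
```

Call:
send_rows(
  plan=[
    {"travel": [0,0,1.5],"delta_rot": [0,0,0],"fingers": 1},
    {"travel": [0,0,0],"delta_rot": [0,0,0],"fingers": 1},
    {"travel": [0,0,0],"delta_rot": [0,0,0],"fingers": -0.3},
    {"travel": [0,0,0],"delta_rot": [0,0,0],"fingers": -1},
    {"travel": [0,0,0],"delta_rot": [0,0,0],"fingers": -1},
    {"travel": [0,0,0],"delta_rot": [0,0,0],"fingers": -1},
    {"travel": [0,0,-25],"delta_rot": [0,0,0],"fingers": -1},
    {"travel": [0,0,-50],"delta_rot": [0,0,0],"fingers": -1},
    {"travel": [0,0,-50],"delta_rot": [0,0,0],"fingers": -1},
    {"travel": [0,0,-40],"delta_rot": [0,0,0],"fingers": -1},
    {"travel": [-14,-37,0],"delta_rot": [0,0,0],"fingers": -1},
    {"travel": [-17,-50,0],"delta_rot": [0,0,0],"fingers": -1},
    {"travel": [-17,-50,0],"delta_rot": [0,0,0],"fingers": -1},
    {"travel": [-17,-50,0],"delta_rot": [0,0,0],"fingers": -1},
    {"travel": [-17,-50,0],"delta_rot": [0,0,0],"fingers": -1},
    {"travel": [-17,-50,0],"delta_rot": [0,0,0],"fingers": -1},
    {"travel": [-17,-50,0],"delta_rot": [0,0,0],"fingers": -1},
    {"travel": [-17,-50,0],"delta_rot": [0,0,0],"fingers": -1},
    {"travel": [-15,-50,0],"delta_rot": [0,0,0],"fingers": -1},
    {"travel": [0,0,0],"delta_rot": [0,0,0],"fingers": -1},
  ],
)

```text
clock: 16.6
eef_pos: [425.4, 135.9, 210.2]
eef_rot: [-3.141, -0.0, 0.004]
wrist_force: [-0.2, -0.4, 0.5]
finger_gap: 94.1
```

Run:
```python
from h import *
np.set_printoptions(precision=1,suppress=True)
c,W=wrist(["carton_mid","carton_tray","tube_1_mid","tube_tray","jar_mid"],"w5.png",4)
P=W.reshape(-1,3)
for (x,y,r,a,b) in ((426.5,134,60,38,52),(589,128,75,9,20)):
    Q=P[(np.hypot(P[:,0]-x,P[:,1]-y)<r)&(P[:,2]>a)&(P[:,2]<b)].astype(np.float32)
    if len(Q): print(len(Q),cv2.minAreaRect(Q[:,:2]),Q.min(0),Q.max(0))
```

```text
tcp [425.4 135.9 210.2] yaw 0.1619512382655109 t 16.65 gap 94.09695930113422
carton_mid tip 0.72 [425.6 135.8  21.4]
carton_mid mask 0.63 px 321.0 183.0 all [[419.5, 134.2], [58.9, 85.1], 87.1] ztop 45.8 top [[426.5, 134.8], [50.7, 71.0], 87.5] c ((426.3780822753906, 135.4793243408203), 42.18213653564453)
carton_tray tip 0.68 [588.4 126.6  -0.5]
carton_tray mask 0.88 px 329.0 35.0 all [[579.0, 125.5], [77.0, 77.3], 12.1] ztop 13.5 top [[577.9, 126.4], [72.4, 73.1], 11.7] c ((578.23291015625, 126.72380828857422), 50.797916412353516)
carton_tray mask 0.31 px 132.0 48.0 all [[563.9, 333.4], [102.3, 83.5], 9.7] ztop 9.3 top [[563.6, 330.0], [100.5, 77.2], 9.9] c ((563.6055908203125, 330.4900207519531), 62.478050231933594)
tube_1_mid tip 0.74 [574.2 332.9  -4.3]
tube_1_mid tip 0.61 [435.7 369.8   9.6]
tube_1_mid mask 0.76 px 105.0 171.0 all [[434.2, 374.3], [30.8, 100.2], 78.0] ztop 26.3 top [[433.7, 372.2], [20.6, 100.1], 77.5] c ((433.81634521484375, 371.9776611328125), 50.24877166748047)
tube_tray tip 0.89 [575.2 332.4  -5.3]
tube_tray tip 0.18 [439.6 400.6  10.6]
tube_tray mask 0.65 px 133.0 48.0 all [[563.9, 333.4], [102.3, 83.6], 9.7] ztop 9.3 top [[563.5, 330.0], [100.5, 77.0], 9.7] c ((564.017578125, 329.8350830078125), 62.27751541137695)Traceback (most recent call last):
  File "<stdin>", line 7, in <module>
cv2.error: OpenCV(4.12.0) /io/opencv/modules/imgproc/src/convhull.cpp:143: error: (-215:Assertion failed) total >= 0 && (depth == CV_32F || depth == CV_32S) in function 'convexHull'
```

View pics/w5.png

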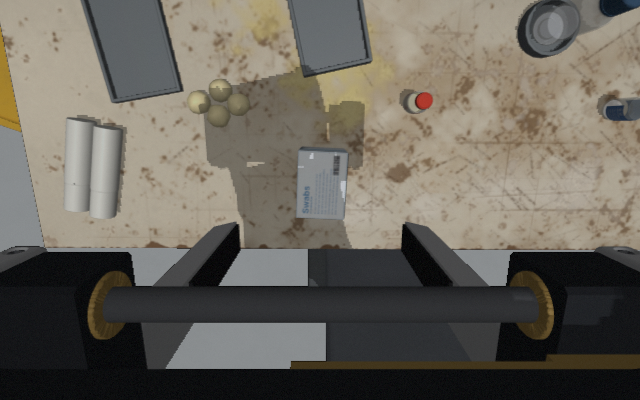

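Call:
send_rows(
  plan=[
    {"travel": [1,1,46],"delta_rot": [0,0,2.5],"fingers": -1},
    {"travel": [0,0,50],"delta_rot": [0,0,0],"fingers": -1},
    {"travel": [0,0,50],"delta_rot": [0,0,0],"fingers": -1},
    {"travel": [0,0,30],"delta_rot": [0,0,0],"fingers": -1},
    {"travel": [0,0,0],"delta_rot": [0,0,0],"fingers": 1},
    {"travel": [0,0,0],"delta_rot": [0,0,0],"fingers": 1},
    {"travel": [0,0,0],"delta_rot": [0,0,0],"fingers": 1},
    {"travel": [0,0,0],"delta_rot": [0,0,0],"fingers": 1},
    {"travel": [0,0,0],"delta_rot": [0,0,0],"fingers": 1},
    {"travel": [0,0,0],"delta_rot": [0,0,0],"fingers": 1},
    {"travel": [0,0,0],"delta_rot": [0,0,0],"fingers": 1},
    {"travel": [0,0,0],"delta_rot": [0,0,0],"fingers": 1},
  ],
  grip_force=20,
)

```text
clock: 18.65
eef_pos: [427.6, 132.7, 34.5]
eef_rot: [-3.141, -0.001, -0.043]
wrist_force: [-1.4, 0.4, 6.0]
finger_gap: 50.2
```

Call:
send_rows(
  plan=[
    {"travel": [0,0,-20],"delta_rot": [0,0,0],"fingers": 1},
    {"travel": [0,0,-40],"delta_rot": [0,0,0],"fingers": 1},
    {"travel": [0,0,-30],"delta_rot": [0,0,-7.1],"fingers": 1},
    {"travel": [0,0,0],"delta_rot": [0,0,-7.2],"fingers": 1},
    {"travel": [30,8,0],"delta_rot": [0,0,0],"fingers": 1},
    {"travel": [45,12,0],"delta_rot": [0,0,0],"fingers": 1},
    {"travel": [45,12,0],"delta_rot": [0,0,0],"fingers": 1},
    {"travel": [36,7.5,0],"delta_rot": [0,0,0],"fingers": 1},
    {"travel": [0,0,0],"delta_rot": [0,0,0],"fingers": 1},
    {"travel": [0,0,0],"delta_rot": [0,0,0],"fingers": 1},
  ],
)

```text
clock: 19.9
eef_pos: [587.3, 125.8, 123.6]
eef_rot: [-3.142, 0.001, 0.206]
wrist_force: [0.1, 0.3, -1.2]
finger_gap: 50.3
```

Run:
```python
from h import *
np.set_printoptions(precision=1,suppress=True)
c,W=wrist(["carton_mid","carton_tray","tube_tray"],"w6.png",4)
```

```text
tcp [587.3 125.8 123.6] yaw 11.817731212232282 t 19.95 gap 50.56783849893507
carton_mid tip 0.93 [585.1 125.7 106.8]
carton_mid mask 0.66 px 321.0 230.0 all [[597.6, 120.6], [51.8, 64.1], 10.1] ztop 134.6 top [[596.5, 127.1], [50.6, 50.7], 11.7] c ((595.7841186523438, 126.81322479248047), 35.144962310791016)
carton_tray mask 0.78 px 316.0 157.0 all [[619.7, 135.7], [30.6, 72.3], 13.7] ztop 13.8 top [[619.3, 135.5], [30.5, 72.1], 13.1] c ((618.1983642578125, 135.4983367919922), 38.540016174316406)
tube_tray tip 0.57 [571.7 330.3  -3.5]
tube_tray mask 0.84 px 80.0 158.0 all [[572.7, 336.2], [126.4, 87.2], 9.7] ztop 9.5 top [[574.5, 331.6], [122.1, 77.8], 10.0] c ((574.6629638671875, 331.3383483886719), 70.93925476074219)
```

View pics/w6.png

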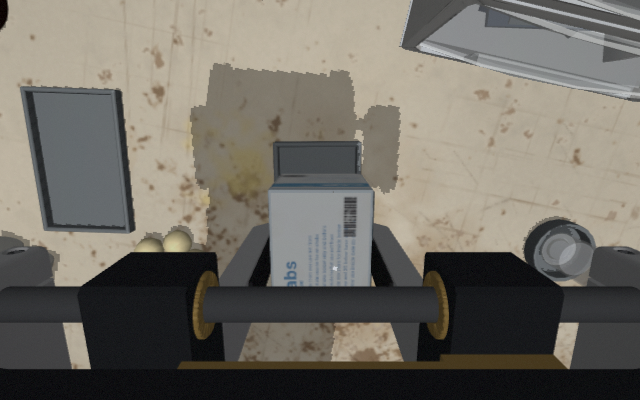

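Call:
send_rows(
  plan=[
    {"travel": [2.5,-1.5,30],"delta_rot": [0,0,0],"fingers": 1},
    {"travel": [0,0,30],"delta_rot": [0,0,0],"fingers": 1},
    {"travel": [0,0,18],"delta_rot": [0,0,0],"fingers": 1},
    {"travel": [0,0,8],"delta_rot": [0,0,0],"fingers": 1},
    {"travel": [0,0,0],"delta_rot": [0,0,0],"fingers": 1},
    {"travel": [0,0,0],"delta_rot": [0,0,0],"fingers": 1},
  ],
)

```text
clock: 21.0
eef_pos: [590.6, 127.9, 38.7]
eef_rot: [3.142, -0.001, 0.206]
wrist_force: [0.4, -0.5, -1.3]
finger_gap: 50.4
```

Call:
send_rows(
  plan=[
    {"travel": [0,0,0.5],"delta_rot": [0,0,0],"fingers": 1},
    {"travel": [0,0,0],"delta_rot": [0,0,0],"fingers": -0.3},
    {"travel": [0,0,0],"delta_rot": [0,0,0],"fingers": -1},
    {"travel": [0,0,0],"delta_rot": [0,0,0],"fingers": -1},
    {"travel": [0,0,0],"delta_rot": [0,0,0],"fingers": -1},
    {"travel": [0,0,0],"delta_rot": [0,0,0],"fingers": -1},
    {"travel": [0,0,-25],"delta_rot": [0,0,0],"fingers": -1},
    {"travel": [0,0,-50],"delta_rot": [0,0,0],"fingers": -1},
    {"travel": [0,0,-50],"delta_rot": [0,0,0],"fingers": -1},
    {"travel": [0,0,-45],"delta_rot": [0,0,0],"fingers": -1},
    {"travel": [-30,0,0],"delta_rot": [0,0,0],"fingers": -1},
    {"travel": [-45,0,0],"delta_rot": [0,0,0],"fingers": -1},
    {"travel": [-30,0,0],"delta_rot": [0,0,0],"fingers": -1},
    {"travel": [0,0,0],"delta_rot": [0,0,0],"fingers": -1},
  ],
)

```text
clock: 22.75
eef_pos: [486.4, 106.2, 208.0]
eef_rot: [3.142, -0.001, 0.206]
wrist_force: [0.5, -0.1, -0.3]
finger_gap: 93.9
```

Call:
send_rows(
  plan=[
    {"travel": [0,0,0],"delta_rot": [0,0,-10.4],"fingers": -1},
    {"travel": [0,0,0],"delta_rot": [0,0,-10.4],"fingers": -1},
    {"travel": [0,0,0],"delta_rot": [0,0,-10.4],"fingers": -1},
    {"travel": [0,0,0],"delta_rot": [0,0,-10.4],"fingers": -1},
    {"travel": [0,0,0],"delta_rot": [0,0,-10.4],"fingers": -1},
    {"travel": [0,0,0],"delta_rot": [0,0,-10.4],"fingers": -1},
    {"travel": [0,0,0],"delta_rot": [0,0,-10.4],"fingers": -1},
    {"travel": [0,0,0],"delta_rot": [0,0,-10.4],"fingers": -1},
    {"travel": [0,0,0],"delta_rot": [0,0,-10.4],"fingers": -1},
    {"travel": [0,0,0],"delta_rot": [0,0,-10.4],"fingers": -1},
    {"travel": [0,0,0],"delta_rot": [0,0,-10.4],"fingers": -1},
    {"travel": [0,0,0],"delta_rot": [0,0,-10.4],"fingers": -1},
    {"travel": [0,0,0],"delta_rot": [0,0,-10.4],"fingers": -1},
    {"travel": [0,0,0],"delta_rot": [0,0,-10.4],"fingers": -1},
    {"travel": [0,0,0],"delta_rot": [0,0,-10.4],"fingers": -1},
    {"travel": [0,0,0],"delta_rot": [0,0,0],"fingers": -1},
  ],
)

```text
clock: 24.75
eef_pos: [488.0, 106.4, 207.4]
eef_rot: [3.142, 0.0, 2.928]
wrist_force: [0.4, 0.4, 0.2]
finger_gap: 94.3
```

Call:
send_rows(
  plan=[
    {"travel": [15.5,37.5,0],"delta_rot": [0,0,0],"fingers": -1},
    {"travel": [15.5,37.5,0],"delta_rot": [0,0,0],"fingers": -1},
    {"travel": [15.5,37.5,0],"delta_rot": [0,0,0],"fingers": -1},
    {"travel": [15.5,37.5,0],"delta_rot": [0,0,0],"fingers": -1},
    {"travel": [15.5,37.5,0],"delta_rot": [0,0,0],"fingers": -1},
    {"travel": [15.5,37.5,0],"delta_rot": [0,0,0],"fingers": -1},
    {"travel": [15.5,37.5,0],"delta_rot": [0,0,0],"fingers": -1},
    {"travel": [0,0,0],"delta_rot": [0,0,0],"fingers": -1},
    {"travel": [0,0,0],"delta_rot": [0,0,0],"fingers": -1},
  ],
)

```text
clock: 25.88
eef_pos: [437.1, 385.5, 207.2]
eef_rot: [-3.141, -0.0, 2.926]
wrist_force: [-0.1, 0.5, 0.4]
finger_gap: 93.7
```

Run:
```python
from h import *
np.set_printoptions(precision=1,suppress=True)
c,W=wrist(["tube_1_mid"],"w7.png",12)
P=W.reshape(-1,3).astype(np.float32); P=P[~np.isnan(P[:,0])]
Q=P[(np.hypot(P[:,0]-437,P[:,1]-386)<75)&(P[:,2]>14)&(P[:,2]<40)]
print(len(Q),cv2.minAreaRect(np.ascontiguousarray(Q[:,:2])),np.median(Q,0))
```

```text
tcp [437.1 385.5 207.2] yaw 167.6567033850156 t 25.925 gap 94.14480681639499
tube_1_mid tip 0.82 [432.6 371.   12.8]
tube_1_mid mask 0.68 px 310.0 183.0 all [[434.1, 373.8], [26.6, 99.8], 77.8] ztop 26.4 top [[434.1, 373.9], [26.5, 99.8], 77.8] c ((433.6494445800781, 371.8408508300781), 50.53853225708008)
4398 ((438.0589294433594, 386.9542236328125), (54.07511901855469, 102.40663146972656), 78.66145324707031) [436.  387.5  24. ]
```

View pics/w7.png

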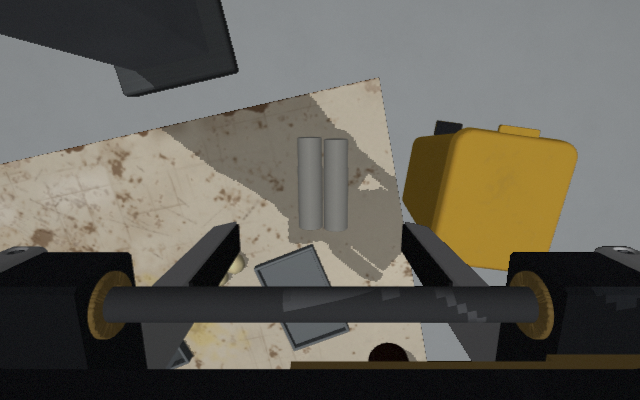

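Run:
```python
from h import *
W=np.load("top1.npz")["W"]
for r in range(150,232,12): print(r,[tuple(int(a) if a==a else 0 for a in W[r,c]) for c in (120,140,160,174,180)])
```

```text
150 [(909, 1072, -776), (787, 757, -336), (909, 859, -779), (910, 786, -786), (662, 424, 116)]
162 [(735, 835, -333), (736, 754, -336), (734, 668, -330), (736, 613, -338), (655, 466, -2)]
174 [(685, 834, -337), (685, 752, -338), (684, 667, -333), (684, 610, -335), (613, 462, 2)]
186 [(635, 830, -336), (634, 748, -336), (634, 666, -338), (637, 613, -352), (574, 461, 0)]
198 [(584, 826, -334), (584, 743, -332), (583, 661, -332), (596, 636, -419), (535, 458, 3)]
210 [(536, 827, -342), (534, 741, -334), (534, 659, -334), (550, 656, -479), (496, 459, -2)]
222 [(487, 829, -352), (485, 738, -334), (486, 663, -350), (502, 677, -541), (457, 455, 3)]
```

Call:
send_rows(
  plan=[
    {"travel": [0,1.5,45],"delta_rot": [0,0,0],"fingers": -1},
    {"travel": [0,0,50],"delta_rot": [0,0,0],"fingers": -1},
    {"travel": [0,0,50],"delta_rot": [0,0,0],"fingers": -1},
    {"travel": [0,0,25],"delta_rot": [0,0,0],"fingers": -1},
    {"travel": [0,0,9],"delta_rot": [0,0,0],"fingers": -1},
    {"travel": [0,0,0],"delta_rot": [0,0,0],"fingers": -1},
    {"travel": [0,0,0],"delta_rot": [0,0,0],"fingers": 1},
    {"travel": [0,0,0],"delta_rot": [0,0,0],"fingers": 1},
    {"travel": [0,0,0],"delta_rot": [0,0,0],"fingers": 1},
    {"travel": [0,0,0],"delta_rot": [0,0,0],"fingers": 1},
    {"travel": [0,0,0],"delta_rot": [0,0,0],"fingers": 1},
    {"travel": [0,0,0],"delta_rot": [0,0,0],"fingers": 1},
    {"travel": [0,0,0],"delta_rot": [0,0,0],"fingers": 1},
    {"travel": [0,0,0],"delta_rot": [0,0,0],"fingers": 1},
  ],
  grip_force=25,
)

```text
clock: 27.78
eef_pos: [437.2, 387.4, 28.6]
eef_rot: [3.141, 0.0, 2.929]
wrist_force: [-0.9, 0.6, 3.2]
finger_gap: 53.2
```

Call:
send_rows(
  plan=[
    {"travel": [0,0,-10],"delta_rot": [0,0,0],"fingers": 1},
    {"travel": [0,0,-25],"delta_rot": [0,0,0],"fingers": 1},
    {"travel": [0,0,-25],"delta_rot": [0,0,0],"fingers": 1},
    {"travel": [0,0,-15],"delta_rot": [0,0,-3.7],"fingers": 1},
    {"travel": [0,0,0],"delta_rot": [0,0,-6],"fingers": 1},
    {"travel": [0,0,0],"delta_rot": [0,0,-6],"fingers": 1},
    {"travel": [0,0,0],"delta_rot": [0,0,-6],"fingers": 1},
    {"travel": [-20,-12,0],"delta_rot": [0,0,0],"fingers": 1},
    {"travel": [-30,-19,0],"delta_rot": [0,0,0],"fingers": 1},
    {"travel": [-30,-19,0],"delta_rot": [0,0,0],"fingers": 1},
    {"travel": [-30,-19,0],"delta_rot": [0,0,0],"fingers": 1},
    {"travel": [-16,-10,0],"delta_rot": [0,0,0],"fingers": 1},
    {"travel": [0,0,0],"delta_rot": [0,0,0],"fingers": 1},
    {"travel": [0,0,0],"delta_rot": [0,0,0],"fingers": 1},
  ],
)

```text
clock: 29.52
eef_pos: [574.2, 330.1, 103.4]
eef_rot: [-3.142, -0.0, -2.977]
wrist_force: [0.3, -0.9, -1.6]
finger_gap: 52.8
```

Run:
```python
from h import *
np.set_printoptions(precision=1,suppress=True)
c,W=wrist(["tube_1_mid","tube_tray"],"w8.png",4)
```

```text
tcp [574.2 330.1 103.4] yaw -170.50927211584582 t 29.575 gap 53.03904120877932
tube_1_mid tip 0.73 [574.7 313.6  87.5]
tube_1_mid mask 0.68 px 297.0 223.0 all [[612.4, 315.9], [171.3, 40.1], 9.1] ztop 100.9 top [[576.3, 317.3], [100.4, 20.4], 10.2] c ((576.345458984375, 317.2452392578125), 50.50821304321289)
tube_1_mid mask 0.61 px 344.0 226.0 all [[608.3, 355.8], [173.8, 37.5], 12.1] ztop 100.9 top [[573.6, 343.4], [100.2, 20.6], 9.3] c ((573.71728515625, 343.07171630859375), 50.56723403930664)
tube_tray mask 0.7 px 328.0 144.0 all [[546.7, 327.8], [66.7, 77.5], 8.2] ztop 9.9 top [[547.7, 327.8], [67.0, 76.1], 9.7] c ((548.6423950195312, 328.2854309082031), 49.72465133666992)
```

View pics/w8.png

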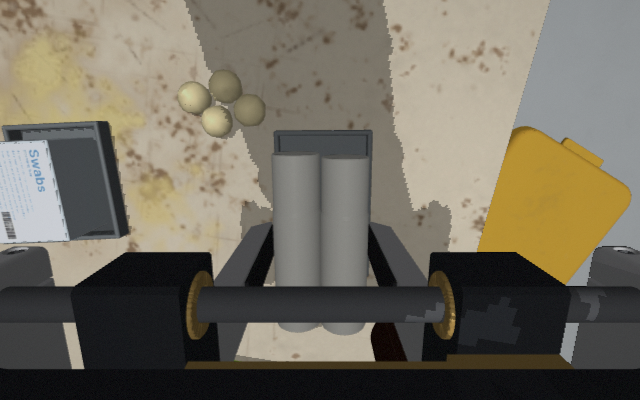

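Call:
send_rows(
  plan=[
    {"travel": [0,1.5,30],"delta_rot": [0,0,0],"fingers": 1},
    {"travel": [0,0,25],"delta_rot": [0,0,0],"fingers": 1},
    {"travel": [0,0,11],"delta_rot": [0,0,0],"fingers": 1},
    {"travel": [0,0,5],"delta_rot": [0,0,0],"fingers": 1},
    {"travel": [0,0,0],"delta_rot": [0,0,0],"fingers": 1},
    {"travel": [0,0,0],"delta_rot": [0,0,0],"fingers": 1},
  ],
)

```text
clock: 30.52
eef_pos: [574.6, 331.9, 33.4]
eef_rot: [3.141, 0.001, -2.976]
wrist_force: [0.7, -0.5, -0.9]
finger_gap: 52.9
```

Call:
send_rows(
  plan=[
    {"travel": [0,0,1],"delta_rot": [0,0,0],"fingers": 1},
    {"travel": [0,0,0],"delta_rot": [0,0,0],"fingers": 1},
    {"travel": [0,0,0],"delta_rot": [0,0,0],"fingers": -0.3},
    {"travel": [0,0,0],"delta_rot": [0,0,0],"fingers": -0.7},
    {"travel": [0,0,0],"delta_rot": [0,0,0],"fingers": -1},
    {"travel": [0,0,0],"delta_rot": [0,0,0],"fingers": -1},
    {"travel": [0,0,0],"delta_rot": [0,0,0],"fingers": -1},
    {"travel": [0,0,-20],"delta_rot": [0,0,0],"fingers": -1},
    {"travel": [0,0,-50],"delta_rot": [0,0,0],"fingers": -1},
    {"travel": [0,0,-50],"delta_rot": [0,0,0],"fingers": -1},
    {"travel": [0,0,-50],"delta_rot": [0,0,0],"fingers": -1},
    {"travel": [20,-20,0],"delta_rot": [0,0,0],"fingers": -1},
    {"travel": [35,-40,0],"delta_rot": [0,0,0],"fingers": -1},
    {"travel": [35,-40,0],"delta_rot": [0,0,0],"fingers": -1},
    {"travel": [35,-20,0],"delta_rot": [0,0,0],"fingers": -1},
    {"travel": [35,0,0],"delta_rot": [0,0,0],"fingers": -1},
    {"travel": [0,0,0],"delta_rot": [0,0,0],"fingers": -1},
  ],
)

```text
clock: 32.65
eef_pos: [435.2, 186.6, 203.3]
eef_rot: [3.141, 0.002, -2.976]
wrist_force: [0.4, 0.6, 1.3]
finger_gap: 94.0
```

Run:
```python
from h import *
np.set_printoptions(precision=1,suppress=True)
c=camera("top"); W=cloud(c,c["world_from_camera"]); cv2.imwrite("pics/top2.png",cv2.resize(c["color"][130:270,170:530,::-1],None,fx=2.2,fy=2.2,interpolation=cv2.INTER_CUBIC))
P=W.reshape(-1,3)
for n,x,y,r,a,b in (("tubes",575,331,75,17,40),("carton",588,127,60,38,60),("bottle",584,-97,30,85,115),("jar",574,-303,45,60,90),("vial",509,36,20,38,60)):
    Q=P[(np.hypot(P[:,0]-x,P[:,1]-y)<r)&(P[:,2]>a)&(P[:,2]<b)].astype(np.float32)
    if len(Q): print(n,len(Q),[np.round(q,1) for q in cv2.minAreaRect(np.ascontiguousarray(Q[:,:2]))],"ztop",np.percentile(Q[:,2],[10,50,90]))
c=camera("scene"); save(c,"scene2.png")
```

```text
tubes 521 [array([575.7, 327.3]), array([102.2,  53.7]), np.float64(9.2)] ztop [21.8 27.7 31.7]
carton 368 [array([590.2, 123.1]), array([71.9, 50.3]), np.float64(12.0)] ztop [45.9 49.1 52.2]
bottle 50 [array([583.7, -99.8]), array([19.4, 20.7]), np.float64(40.3)] ztop [ 95.1 102.6 106.8]
jar 92 [array([ 574.2, -307. ]), array([50.5, 51.6]), np.float64(88.4)] ztop [63.3 70.9 76. ]
vial 22 [array([510.4,  32.6]), array([13.5, 13.5]), np.float64(46.0)] ztop [44.  45.9 48.5]
```

View pics/top2.png

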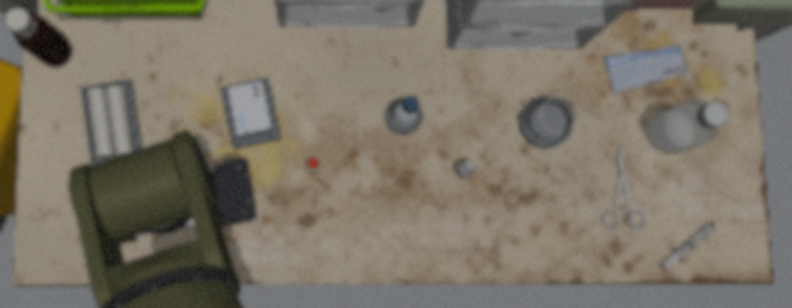

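View pics/scene2.png

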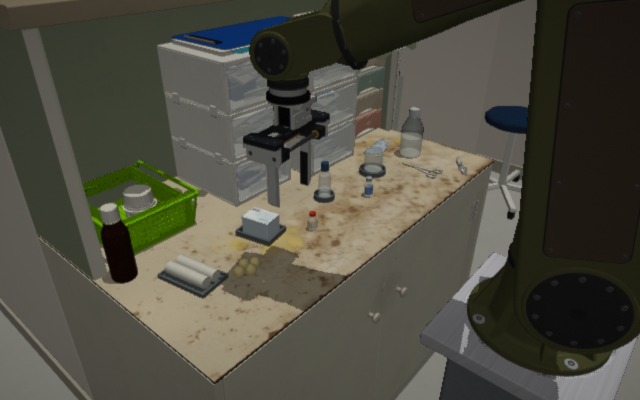

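All five supplies sit in their holders, and the red-capped vial is still standing. The top heights match what they should be with a 3 mm floor.

```bash
python3 -c "
from cell import manip
print(manip.sign_off())"
```

```text
the job is handed in; nothing more can be done
None
```

I placed all five supplies in the order you listed them: bottle, jar, carton, then both tubes in one grasp laid down as a pair. I handed the job in at about 33 s of the 112 s allowed; the hand-in gives no verdict.

- **Upright and seated:** In the last top and scene pictures, the bottle and jar stand upright in their round holders. The carton and the tube pair lie flat inside their trays. Top heights read about 103, 71, 49 and 28–30 mm, which fits each item resting on a 3 mm holder floor.
- **Alignment:** The carton's angle (12.0°) and the tubes' angle (9.2°) are within about half a degree of their trays.
- **Vial:** It stands where it was, to within about 4 mm, which is the camera error.
- **Disagreement:** The top camera put things 2–5 mm further to −y than the wrist camera, for holders and items alike. I aimed close to the wrist camera's values, and everything went in with no noticeable contact force. The highest force I read was about 7 N, while gripping.

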